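# Raise the spray guard and spray the mould pan

### The job

The round shallow pan on the baking mat is to be misted with release spray. Fold the metal spray guard up from its leaning position until it stands upright, and only then press the nozzle cap of the uncapped spray can all the way down for a moment and let it spring back up. The guard must stay upright; leave the pan and the other loose things on the mat where they are.

Things in the scene. Friction and masses are not known exactly. Their poses are not given: they have to be found in the camera images.
- mat: Tan baking mat with an orange border, 360 (x) x 600 (y) x 3 mm, fixed to the bench. Origin: centre of its underside. The cans stand towards its -y end, the pan in the middle, the spray guard towards its +y end.
- spray_can: Fixed aerosol can, 52 mm diameter, paper band, clamped in a 70 mm dark steel foot. Its small 30 mm wide, 18 mm high white nozzle cap is exposed on top. Total height 191 mm; shoulder at 166 mm. Origin: centre of its underside; z up; the nozzle's orifice looks along +y, to the pan. It stands beside the lidded can, about 84 mm between centres; either may be the one nearer the robot.
- nozzle_top (a point): Centre of the flat top face of the spray can's nozzle cap (cap 30 mm diameter). It moves down with the cap.
- nozzle (a joint): Travel of the nozzle cap in m: 0 = up, 0.006 = fully down. Sprung: starts to move at about 2 N, fully down at about 6 N, springs back by itself.
- lidded_can: Fixed can of the same body, foot and band, but closed with a wide domed overcap, 51 mm diameter, 203 mm high in all. Not used. Origin: centre of its underside.
- guard_stand: Fixed dark steel foot of the spray guard, 190 (x) x 70 (y) x 10 mm, with two 22 mm high lugs. Origin: on the foot's underside, right below the hinge; x along the hinge, +y away from the pan (the side to which the guard leans at the start).
- guard (a joint): Angle of the guard about its hinge in rad: 0 = lying flat outwards (along the stand's +y), 1.571 = upright, more = leaning over the pan; range 0 to 2.3. The hinge is stiff: the guard stays where it is left. About 2 N at the free edge moves it.
- guard_hinge (a point): Middle of the guard's hinge axis, 20 mm above the stand's underside. Its axes turn with the guard: x along the hinge, y from the hinge to the free edge.
- guard_edge (a point): Middle of the guard's free edge, 120 mm from the hinge axis. The guard is an aluminium plate 160 mm wide along the hinge and 4 mm thick with an 8 mm round bead along the free edge. Axes as guard_hinge.
- pan: Red round shallow pan, rim diameter 124 mm, 28 mm high, loose on the mat between cans and guard. Origin: centre of its underside.
- torch: Loose black hand torch standing upright on a 70 x 55 mm foot, 150 mm high, with a 75 mm long horizontal head. Origin: centre of its underside.
- bowl: Loose white bowl, 90 mm diameter, 45 mm high. Origin: centre of its underside.
- spatula: Loose palette knife, 220 mm long, lying on the mat: black handle 18 mm wide and 14 mm thick towards -y, steel blade 26 mm wide towards +y. Origin: on its underside, at mid length; y along its length.
Not all that is in view belongs to the job. What is shaped like the spray_can but purple or yellow is not meant.

How it is judged:
By the outcome, as a careful person would: the job done as asked, in the order asked, and still so for the second after the job is handed in, with the robot touching nothing.
It also fails if it takes over 40 s, if anything falls off the work surface, if the arm or the gripper's body presses on something with over 40 N, if the wrist force passes 120 N, or if a joint passes its speed limit or range.

### The arm

A 7-joint arm with a two-finger parallel gripper is mounted at the origin on the work surface. World frame = base frame: x ahead of the robot, y to its left, z up, the work surface at z = 0. Lengths are in m, angles in degrees, forces in N, time in s.
With the tool pointing down it reaches from about 0.425 to 0.875 m from the base axis. Payload 4.7 kg.
Tool frame: the origin (TCP) lies at the very end of the fingers, on their centre line; the grasp point (between the pads) lies 19 mm behind it; z points along the fingers, y is the line along which they close (so a half turn about z gives the same grasp; the last joint's range is limited). The gripper opens to 87 mm and grips with 3 to 60 N. Pads are 19 mm wide; open, the fingers measure 117 mm over their backs; the gripper's body (75 mm by 190 mm) begins 51 mm behind the grasp point.
Start: joints at [-74.307, 18.392, -4.016, 83.108, 1.295, 78.541, -3.26], TCP at [0.167, 0.628, 0.223] pointing down, gripper open.
Joint ranges: [-163.93, 163.93], [-17.29, 119.83], [-79.2, 71.16], [3.27, 140.29], [-89.18, 269.18], [5.43, 117.66], [-154.24, 154.24]. Speed limits (degrees/s): [147.25, 147.25, 180, 180, 180, 180, 180].

### API

Orientations are given as [roll, pitch, yaw] about the fixed x, y, z axes, in that order (R = Rz(yaw) Ry(pitch) Rx(roll)).
In Python, from cell import get_obs, cams, ticket, finder gives the robot as it stands.
- The arm moves only by the shell command python3 -m creep 'ROWS' [FORCE]. ROWS is text: rows parted by semicolons, each of 5 numbers parted by spaces: the shift along the world's x, y, z in m, then the turn about the world's z in degrees, then the finger opening in m, from 0 to 0.087. A call has 1 to 8 rows; each row shifts and turns the commanded pose from where the row before left it; what a row does not reach is not made up. A row lasts 1/8 s, in which the tool goes at most 62.5 mm and 10.7 degrees, less where a joint would pass 70% of its speed; a pose out of reach is approached as far as the arm can. A call with a gripper value outside its range is refused whole. The fingers move at their own pace and stop on an object; FORCE is the grip in N (left out, the last holds). Time passes only in rows, so rows that do not move let the fingers close. It gives the time, the measured TCP pose, the force, the opening and the grip force at its end, in the units of the state.
- get_obs(): the state, without advancing time (a new reading comes with each control period).
- cams.read_camera(name): name is "side" or "top"; returns the picture (400x640x3 uint8, red, green, blue); there is no depth.
- cams.calibration(name): a dict with "fx", "fy", "cx", "cy" (pixels), "k1" (the pictures are not rectified: a ray, as slopes to the right and down, at radius r is drawn at 1 + k1 r^2 times it, then the intrinsics apply), "extrinsics" (4x4, takes a point from world to camera coordinates). Camera axes: x right, y down, z forward; pixel columns grow to the right and rows downward; lengths in m; the calibration is good to about 2 mm. A picture is of the moment at which its call begins. calibration takes no time and is no camera call.
- ticket.sign_off(): hands the job in; it is judged then, once.
Trained networks look in the newest picture that a camera, given by its name, has taken for a name from the list of things; names that differ only in an ending like _2 or _b are one class to them, and where a whole thing is asked for, a point or a joint stands for the part that bears it (a point fixed in the world has none). Each returns a list of dicts, best first, with "p" (0 to 1); they miss things now and then, are a little off and sometimes report something else, mostly with a low value. They report only what shows in the picture. A call takes as long as a camera call. They do not tell look-alikes from the thing itself.
- finder.masks_of(name, camera): "mask" (400x640 bool, what is visible of it) and "xy" ([column, row] in pixels, amid what is visible of it).
- finder.tip_of(name, camera): "xy" ([column, row] in pixels: a listed point, or the origin of a listed thing).
The state is a dict: "time_s": time; "qpos": joint angles; "joint_velocities": joint speeds; "effort": joint torques, N m; "tool_pos": TCP position; "tool_rot": TCP orientation; "force": force on the tool from outside, world axes, zero at the start; "wrist_torque": the same for the moment, N m; "grip_width": finger opening in m; "grasp_force": force on a finger pad.
Only numpy, scipy, OpenCV 4.12 (cv2) and the standard library are available. Lean on these libraries where they do the work, as an engineer would, in place of code of your own. Each camera call takes 0.05 s, during which the arm holds its last target. There are 200 camera calls.

## Working session

There is one attempt and no reset: what is moved stays moved. The work goes in short steps, Python scripts to look and compute and a shell command to move; the robot and the scene stay as the last step left them, time stands still between calls to the robot, and variables do not carry over. Pictures are saved under pics/ and viewed, at most 10 in all, crops included, and the job is handed in when it is done.

```bash
mkdir -p pics; cat > h.py <<'E'
import numpy as np, cv2
from cell import get_obs, cams, ticket, finder
def ray(cam,uv):
    c=cams.calibration(cam);E=np.array(c["extrinsics"])
    d=np.array([(uv[0]-c["cx"])/c["fx"],(uv[1]-c["cy"])/c["fy"]]);s=d.copy()
    for _ in range(30): s=d/(1+c["k1"]*(s@s))
    R=E[:3,:3];return -R.T@E[:3,3], R.T@np.array([s[0],s[1],1])
def at_z(cam,uv,z):
    o,d=ray(cam,uv);return o+d*(z-o[2])/d[2]
def tri(uv1,uv2,c1="top",c2="side"):
    o,d=ray(c1,uv1);p,e=ray(c2,uv2)
    t=np.linalg.lstsq(np.c_[d,-e],p-o,rcond=None)[0]
    a=o+d*t[0];b=p+e*t[1];return (a+b)/2,np.linalg.norm(a-b)
def proj(cam,P):
    c=cams.calibration(cam);E=np.array(c["extrinsics"]);q=E[:3,:3]@P+E[:3,3];s=q[:2]/q[2];s=s*(1+c["k1"]*(s@s));return [c["fx"]*s[0]+c["cx"],c["fy"]*s[1]+c["cy"]]
def snap(cam,name):
    im=cams.read_camera(cam);cv2.imwrite(f"pics/{name}.png",im[:,:,::-1]);return im
E
python3 - <<'E'
from h import *
np.set_printoptions(precision=4,suppress=True)
snap("top","top0");snap("side","side0")
for c in("top","side"):
  for n in("spray_can","nozzle_top","lidded_can","guard_stand","guard_hinge","guard_edge","pan","torch","bowl","spatula","mat"):
    print(c,n,[(np.round(r["xy"],1).tolist(),round(r["p"],2)) for r in finder.tip_of(n,c)[:4]])
print(get_obs()["time_s"])
E
```

```text
top spray_can [([441.1, 189.5], 0.92), ([437.2, 235.9], 0.81), ([375.0, 209.1], 0.55), ([337.4, 268.1], 0.18)]
top nozzle_top [([463.0, 167.9], 0.65), ([462.5, 223.7], 0.5), ([381.8, 188.5], 0.42)]
top lidded_can [([375.7, 238.7], 0.72)]
top guard_stand [([276.2, 225.9], 0.56)]
top guard_hinge [([278.0, 225.6], 0.79)]
top guard_edge [([243.4, 218.2], 0.91)]
top pan [([324.5, 228.4], 0.87)]
top torch [([325.2, 186.3], 0.88)]
top bowl [([337.0, 269.9], 0.69)]
top spatula []
top mat [([312.3, 227.2], 0.61)]
side spray_can [([340.6, 193.7], 0.94), ([396.3, 165.9], 0.92), ([354.4, 148.6], 0.86), ([319.0, 253.8], 0.66)]
side nozzle_top [([360.5, 87.0], 0.61), ([339.0, 137.3], 0.51), ([405.2, 109.8], 0.5)]
side lidded_can [([368.8, 208.5], 0.74)]
side guard_stand [([300.0, 283.1], 0.87)]
side guard_hinge [([302.0, 273.8], 0.92)]
side guard_edge [([271.9, 282.1], 0.79), ([298.6, 281.4], 0.62)]
side pan [([333.0, 245.6], 0.9)]
side torch [([282.9, 217.2], 0.67)]
side bowl [([382.2, 250.9], 0.56), ([359.3, 327.2], 0.31)]
side spatula [([362.4, 326.6], 0.65)]
side mat [([319.9, 255.1], 0.68)]
1.2
```

View pics/top0.png

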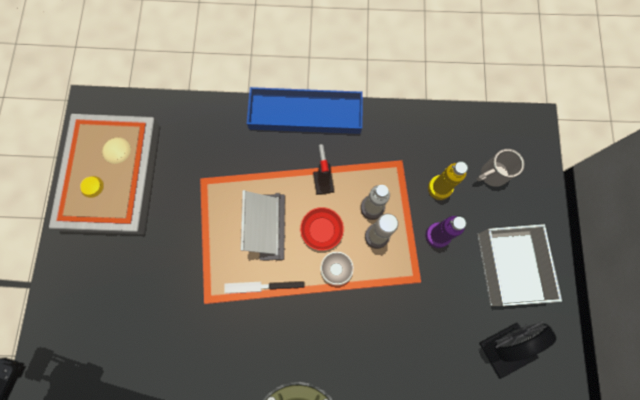

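View pics/side0.png

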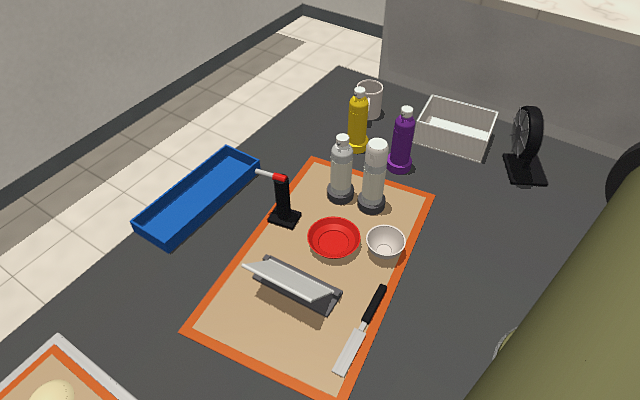

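The top view shows the spray can (grey, small cap) at about (375,209) with its cap at (382,188). The lidded can is beside it at (381,232), and purple and yellow look-alikes stand off the mat. The guard spans columns 242–285, with its free edge on the left. The torch is at (324,180), the bowl at (337,268) and the pan at (322,229). In the side view the cap is at (340,138) and the guard edge runs from (243,265) to (335,297).

```bash
python3 - <<'E'
from h import *
np.set_printoptions(precision=4,suppress=True)
for n,a,b in [("noz",(381.8,188.5),(339,137.3)),("can",(375,209.1),(340.6,193.7)),("lid",(375.7,238.7),(368.8,208.5)),("hinge",(278,225.6),(302,273.8)),("stand",(276.2,225.9),(300,283.1)),("edge",(243.4,218.2),(271.9,282.1)),("edge2",(243.4,218.2),(298.6,281.4)),("pan",(324.5,228.4),(333,245.6)),("torch",(325.2,186.3),(282.9,217.2)),("bowl",(337,269.9),(382.2,250.9)),("mat",(312.3,227.2),(319.9,255.1))]:
    print(n,*tri(a,b))
for n,uv in dict(m1=(202,178),m2=(404,161),m3=(421,282),m4=(205,302)).items(): print(n,at_z("top",uv,.003))
print("noz z.194",at_z("top",(381.8,188.5),.194),at_z("side",(339,137.3),.194))
for c in("top","side"):
  for n in("guard_edge","nozzle_top"):
    for r in finder.masks_of(n,c)[:3]:
      m=r["mask"].astype(np.uint8);print(c,n,r["p"],r["xy"],m.sum(),cv2.approxPolyDP(max(cv2.findContours(m,0,2)[0],key=len),2.5,True)[:,0].tolist())
ims=[cv2.imread("pics/top0.png")[160:300,200:420],cv2.imread("pics/side0.png")[120:320,230:410]]
cv2.imwrite("pics/c0.png",np.vstack([cv2.resize(ims[0],(440,280),interpolation=2),cv2.resize(ims[1],(360,320)[:2],interpolation=2) if 0 else cv2.copyMakeBorder(cv2.resize(ims[1],(288,320),interpolation=2),0,0,0,152,0)]))
E
```

```text
noz [ 0.5981 -0.1864  0.1884] 0.00197277127864886
can [ 0.5917 -0.1959 -0.001 ] 0.003983029673765031
lid [ 0.5078 -0.1997 -0.0115] 0.006426423049615055
hinge [0.5232 0.0794 0.0268] 0.0015509491121003351
stand [ 0.5261  0.0867 -0.0012] 0.0043965008000647
edge [0.5279 0.166  0.0988] 0.003223404067290626
edge2 [0.4995 0.1536 0.1248] 0.04408675235402609
pan [ 0.5283 -0.0527 -0.0192] 0.0037085536687881983
torch [ 0.6592 -0.0462  0.0034] 0.016028232234158488
bowl [ 0.4125 -0.0903 -0.0003] 0.005544546227106535
mat [ 0.5357 -0.0153 -0.0231] 0.005829407784449099
m1 [0.6617 0.314  0.003 ]
m2 [ 0.7398 -0.2811  0.003 ]
m3 [ 0.3862 -0.3247  0.003 ]
m4 [0.3081 0.2678 0.003 ]
noz z.194 [ 0.5955 -0.1859  0.194 ] [ 0.5956 -0.1803  0.194 ]
top guard_edge 0.55 [260.8, 221.9] 2068 [[243, 190], [241, 249], [276, 253], [277, 199]]
top nozzle_top 0.72 [459.0, 222.4] 126 [[459, 217], [450, 221], [457, 229], [463, 226]]
top nozzle_top 0.67 [380.4, 191.1] 112 [[380, 186], [375, 192], [383, 197], [387, 189]]
side guard_edge 0.76 [287.3, 281.3] 1462 [[242, 265], [309, 302], [330, 293], [269, 260]]
side nozzle_top 0.7 [339.6, 140.4] 148 [[346, 134], [336, 137], [337, 145], [348, 143]]
side nozzle_top 0.65 [407.2, 112.1] 127 [[403, 106], [401, 115], [411, 116], [411, 107]]
side nozzle_top 0.55 [360.5, 92.4] 105 [[356, 87], [354, 95], [363, 96], [363, 88]]
```

View pics/c0.png

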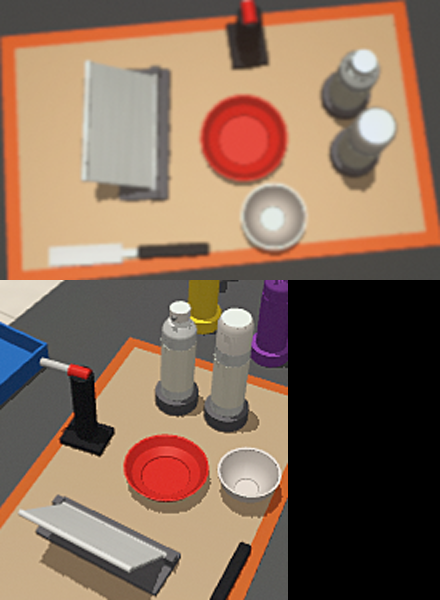

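The crop confirms it: the guard's free bead runs from (242,190) to (241,250) in the top view and from (242,265) to (310,303) in the side view. The hinge lies on the pan side. The spray can is the one farther from the robot.

```bash
python3 - <<'E'
from h import *
np.set_printoptions(precision=4,suppress=True)
A,ra=tri((242.5,191),(243,265));B,rb=tri((241,250),(309.5,302.5))
print(A,ra,B,rb,np.linalg.norm(A-B),(A+B)/2,np.degrees(np.arctan2(*(A-B)[[1,0]])))
u=np.array([np.cos(np.radians(6)),np.sin(np.radians(6))])
# foot corners on top image (z=.013)
for uv in [(277,193),(285.5,194),(283.5,259),(261,258)]: print(uv,at_z("top",uv,.013))
o=get_obs();print(o["tool_pos"],o["tool_rot"],o["time_s"],o["force"],o["grip_width"])
E
```

```text
[0.5971 0.1715 0.1094] 0.001755932039548935 [0.4423 0.1644 0.1009] 0.0012481281393673179 0.15520748073151483 [0.5197 0.1679 0.1052] 2.6368968897665273
(277, 193) [0.6226 0.0899 0.013 ]
(285.5, 194) [0.6206 0.0651 0.013 ]
(283.5, 259) [0.4326 0.0597 0.013 ]
(261, 258) [0.4329 0.1225 0.013 ]
[0.167  0.6282 0.2226] [179.9953   0.0028 165.1137] 1.4 [-0.4076  0.0836 -0.3897] 0.08709823704880394
```

```bash
python3 -m creep '0.04 -0.044 0 -9.4 0; 0.04 -0.044 0 -9.4 0; 0.04 -0.044 0 -9.4 0; 0.04 -0.044 0 -9.4 0; 0.04 -0.044 0 -9.4 0; 0.04 -0.044 0 -9.4 0; 0.04 -0.044 0 -9.4 0; 0.04 -0.044 0 -9.4 0' 20
```

```text
time_s: 2.4
tool_pos: [0.4881, 0.2748, 0.223]
tool_rot: [180.0, -0.0, 89.6]
force: [0.4, 0.6, -0.4]
grip_width: 0.0147
grasp_force: 0.0
```

```bash
python3 -m creep '0.017 -0.02 -0.03 2 0; 0.017 -0.02 -0.04 0 0; 0 0 -0.04 0 0; 0 0 -0.038 0 0; 0 -0.02 0 0 0; 0 -0.015 0 0 0; 0 -0.01 0 0 0'; python3 -c "
from h import *
snap('side','s1')"
```

```text
time_s: 3.28
tool_pos: [0.5226, 0.1897, 0.0767]
tool_rot: [179.8, -0.1, 91.8]
force: [-0.3, 1.0, 0.1]
grip_width: 0.0005
grasp_force: 0.0
```

View pics/s1.png

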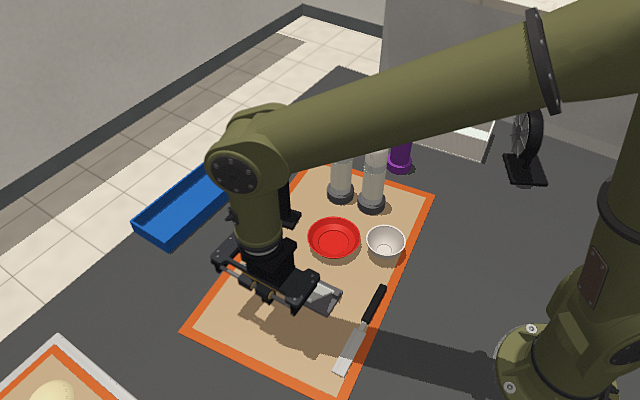

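The arm is in place, with the fingers just outside the bead at about (265,300) in the picture. Next is the push.

```bash
python3 -m creep '0 -0.01 0.004 0 0; 0 -0.01 0.006 0 0; 0 -0.01 0.006 0 0; 0 -0.01 0.006 0 0; 0 -0.01 0.005 0 0; 0 -0.01 0.004 0 0; 0 -0.01 0.003 0 0; 0 -0.01 0.002 0 0'; python3 - <<'E'
from h import *
snap('side','s2');o=get_obs();print(o["force"],o["tool_pos"])
for c in("top","side"):
  snap(c,c+"2")
  for n in("guard_edge","guard_hinge"): print(c,n,[(np.round(r["xy"],1).tolist(),round(r["p"],2)) for r in finder.tip_of(n,c)[:3]])
E
```

```text
time_s: 4.32
tool_pos: [0.5207, 0.11, 0.1103]
tool_rot: [-180.0, 0.0, 91.9]
force: [1.0, 1.7, -0.4]
grip_width: 0.0007
grasp_force: 0.8
[0.87102031 0.32114109 0.81040959] [0.52082324 0.10820137 0.11049401]
top guard_edge [([269.7, 214.2], 0.52)]
top guard_hinge [([274.9, 225.3], 0.49)]
side guard_edge [([290.2, 245.6], 0.71), ([299.4, 279.9], 0.4)]
side guard_hinge [([301.0, 274.8], 0.67)]
```

```bash
python3 -c "
from h import *
print(tri((269.7,214.2),(290.2,245.6)),tri((274.9,225.3),(301,274.8)))"
python3 -m creep '0 -0.006 0.001 0 0; 0 -0.004 0 0 0; 0 -0.002 0 0 0; 0 0 0 0 0; 0 0.02 0 0 0; 0 0.04 0.02 0 0; 0 0.05 0.05 0 0; 0 0.05 0.05 0 0'; python3 - <<'E'
from h import *
for c in("top","side"):
  snap(c,c+"3")
  for n in("guard_edge","guard_hinge"): print(c,n,[(np.round(r["xy"],1).tolist(),round(r["p"],2)) for r in finder.tip_of(n,c)[:3]])
a=cv2.imread("pics/top3.png")[160:300,200:360];b=cv2.imread("pics/side3.png")[200:340,220:380]
cv2.imwrite("pics/c3.png",cv2.resize(np.hstack([a,b]),None,fx=2.5,fy=2.5,interpolation=2))
E
```

```text
(array([0.5349318 , 0.09356829, 0.1302671 ]), np.float64(0.0035493086200440076)) (array([0.52134545, 0.08698289, 0.03444325]), np.float64(0.003514099288883897))
time_s: 5.68
tool_pos: [0.5203, 0.2503, 0.221]
tool_rot: [-180.0, 0.0, 92.0]
force: [1.8, 0.0, -0.1]
grip_width: 0.0002
grasp_force: 0.0
top guard_edge [([272.6, 215.0], 0.64)]
top guard_hinge [([273.3, 225.6], 0.64)]
side guard_edge [([297.3, 242.7], 0.62)]
side guard_hinge [([298.4, 277.1], 0.95)]
```

View pics/c3.png

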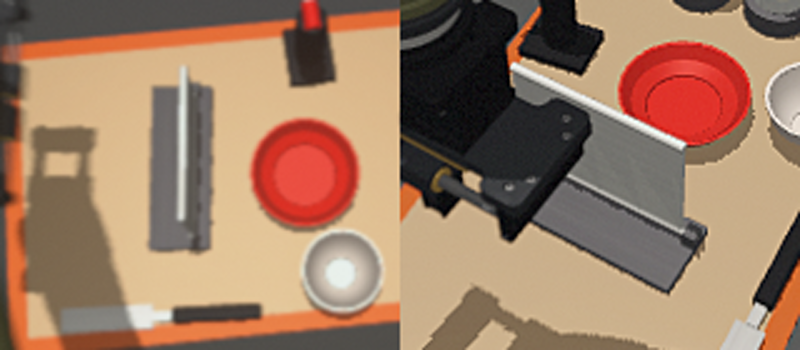

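The guard is nearly upright and the pan, bowl and torch have not moved. I'll measure the bead, which runs from (273.6,187) to (272.8,247.6) in the top view and from (265,227) to (334,259) in the side view, against the foot.

```bash
python3 - <<'E'
from h import *
np.set_printoptions(precision=4,suppress=True)
A,ra=tri((273.6,187),(265,227));B,rb=tri((272.8,247.6),(334,258.8))
print(A,ra,B,rb,np.linalg.norm(A-B),(A+B)/2)
t=lambda x,y:(x/2.5+200,y/2.5+160); s=lambda x,y:((x-400)/2.5+220,y/2.5+200)
for p in [(152,87),(213,85),(210,249),(149,248)]: print("foot",at_z("top",t(*p),.013))
print("foot near corners side",at_z("side",s(668,291),.013),at_z("side",s(707,231),.013))
print("lug top",at_z("side",s(692,229),.025),"plate bottom corner",at_z("side",s(684,232),.023))
# dense predicted projections for hypotheses
for hy in (.076,.08,.084,.088):
  print(hy,[np.round(proj("top",np.array([.523,hy,.023])),1),np.round(proj("top",np.array([.523,hy,.143])),1)])
c=cv2.imread("pics/top3.png")[180:265,250:300]
d=cv2.imread("pics/side3.png")[215:320,285:350]
cv2.imwrite("pics/c4.png",np.hstack([cv2.resize(c,(350,595),interpolation=2),cv2.resize(d,(368,595),interpolation=2)]))
E
```

```text
[0.6049 0.0869 0.1359] 4.156186732406924e-05 [0.4455 0.0782 0.1374] 0.00166266960542926 0.1596315146296446 [0.5252 0.0826 0.1366]
foot [0.6152 0.1364 0.013 ]
foot [0.6206 0.066  0.013 ]
foot [0.431  0.0582 0.013 ]
foot [0.4294 0.1262 0.013 ]
foot near corners side [0.4261 0.1285 0.013 ] [0.4292 0.0629 0.013 ]
lug top [0.4371 0.0748 0.025 ] plate bottom corner [0.4417 0.0798 0.023 ]
0.076 [array([279.4, 226.3]), array([275.5, 217.3])]
0.08 [array([278. , 226.2]), array([274. , 217.2])]
0.084 [array([276.5, 226.1]), array([272.4, 217.2])]
0.088 [array([275.1, 226.1]), array([270.8, 217.1])]
```

View pics/c4.png

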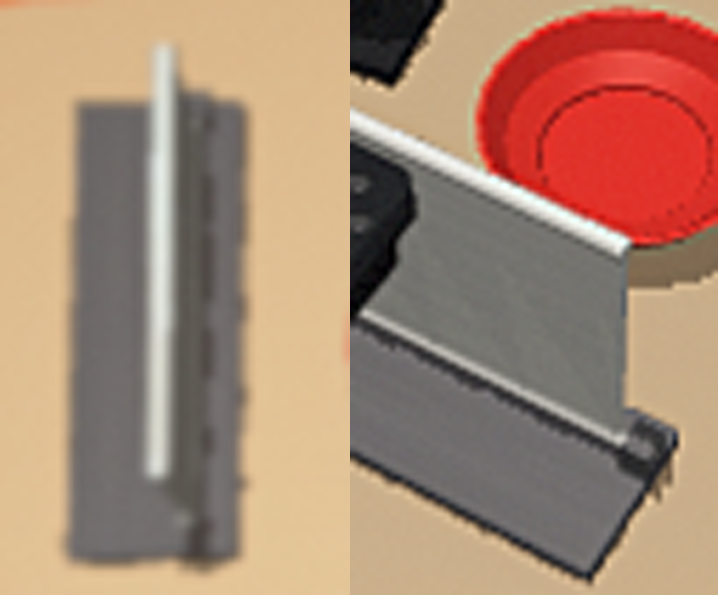

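The guard stands at about 89°: the hinge is at y≈0.080 and the bead at y≈0.083. Next is the nozzle.

```bash
python3 -c "
from h import *
print(tri((380.4,191.1),(339.6,140.4)), tri((381.3,189.5),(341,138)))"
python3 -m creep '0.009 -0.03 0.03 0 0; 0.009 -0.054 0 0 0; 0.009 -0.054 0 0 0; 0.01 -0.054 0 0 0; 0.01 -0.054 0 0 0; 0.01 -0.054 0 0 0; 0.01 -0.054 0 0 0; 0.009 -0.054 0 0 0'
python3 - <<'E'
from h import *
for c in("top","side"):
  snap(c,c+"5")
  print(c,[(np.round(r["xy"],1).tolist(),round(r["p"],2)) for r in finder.tip_of("nozzle_top",c)[:4]])
a=cv2.imread("pics/top5.png")[130:300,230:440];b=cv2.imread("pics/side5.png")[70:310,230:430]
cv2.imwrite("pics/c5.png",np.hstack([cv2.resize(a,(420,340)),cv2.resize(b,(283,340))]))
E
```

```text
(array([ 0.59362632, -0.18359481,  0.18293739]), np.float64(0.00357549876483763)) (array([ 0.59375309, -0.18549085,  0.18949191]), np.float64(0.0008941545723518814))
time_s: 6.98
tool_pos: [0.5958, -0.1633, 0.2487]
tool_rot: [-179.9, -0.0, 91.8]
force: [0.6, 0.0, 0.3]
grip_width: 0.0008
grasp_force: 0.0
top [([461.6, 171.0], 0.56), ([275.1, 224.1], 0.47), ([457.4, 221.3], 0.42)]
side [([407.7, 106.8], 0.59), ([360.1, 89.9], 0.57), ([339.8, 136.3], 0.54)]
```

View pics/c5.png

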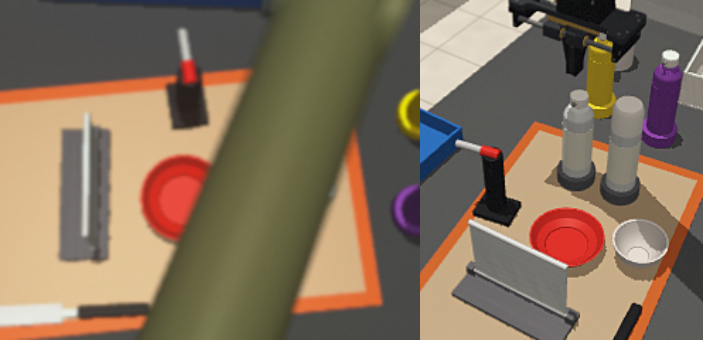

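The guard is upright and everything is in place. The fingertip, at about (575,70) in the crop, hangs above and slightly left of the cap at (579,98). I'll shift it over and come down slowly.

```bash
python3 -m creep '0 -0.021 -0.02 0 0; 0 0 -0.02 0 0; 0 0 -0.006 0 0; 0 0 -0.004 0 0; 0 0 -0.003 0 0; 0 0 0 0 0'
```

```text
time_s: 7.92
tool_pos: [0.5972, -0.1811, 0.1972]
tool_rot: [180.0, 0.0, 91.9]
force: [-0.3, 0.4, -0.1]
grip_width: 0.0003
grasp_force: 0.0
```

```bash
python3 -m creep '-0.002 -0.003 -0.002 0 0; 0 0 -0.002 0 0; 0 0 -0.002 0 0; 0 0 0 0 0'
```

```text
time_s: 8.43
tool_pos: [0.5948, -0.1852, 0.1914]
tool_rot: [180.0, 0.0, 91.9]
force: [-1.2, -1.1, 3.8]
grip_width: 0.0004
grasp_force: 2.0
```

```bash
python3 -m creep '0 0 -0.002 0 0; 0 0 -0.002 0 0; 0 0 0 0 0; 0 0 0 0 0'
```

```text
time_s: 8.93
tool_pos: [0.5949, -0.1852, 0.1884]
tool_rot: [180.0, 0.0, 91.9]
force: [-4.8, -0.8, 9.3]
grip_width: 0.0003
grasp_force: 5.1
```

```bash
python3 -m creep '0 0 -0.002 0 0; 0 0 0 0 0; 0 0 0 0 0; 0 0 0 0 0'
```

```text
time_s: 9.43
tool_pos: [0.595, -0.1852, 0.1883]
tool_rot: [179.9, -0.0, 91.9]
force: [-8.5, -0.4, 18.4]
grip_width: 0.0003
grasp_force: 9.3
```

The force climbs to 18 N with no further travel, so the cap is fully down. Next I release and retreat upward.

```bash
python3 -m creep '0 0 0.004 0 0; 0 0 0.01 0 0; 0 0 0.03 0 0; 0 0 0.04 0 0; 0 -0.04 0.03 0 0; 0 -0.05 0 0 0; 0 -0.05 0 0 0; 0 0 0 0 0'
python3 - <<'E'
from h import *
for c in("top","side"): snap(c,c+"6")
print(get_obs()["force"])
a=cv2.imread("pics/top6.png")[130:300,230:440];b=cv2.imread("pics/side6.png")[70:310,230:430]
cv2.imwrite("pics/c6.png",np.hstack([cv2.resize(a,(420,340)),cv2.resize(b,(283,340))]))
E
```

```text
time_s: 10.42
tool_pos: [0.593, -0.3291, 0.2979]
tool_rot: [-179.9, 0.1, 91.5]
force: [-0.7, -0.2, 0.8]
grip_width: 0.0006
grasp_force: 0.0
[ 1.11824395  0.5731651  -0.06653902]
```

View pics/c6.png

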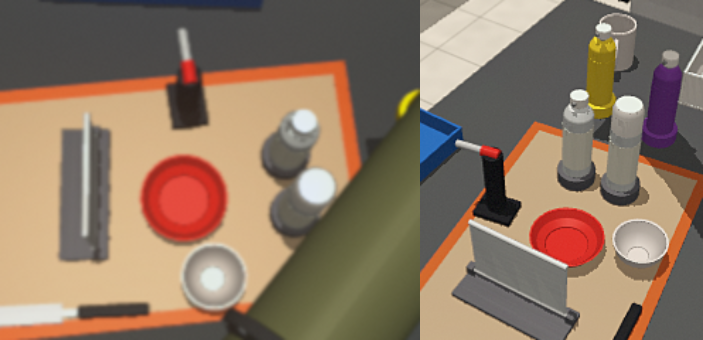

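The guard is upright at (85,175) in the crop and the cap is back up at (579,98). The pan, bowl, torch and spatula have not moved, and the robot is clear of everything.

```bash
python3 -c "
from cell import ticket
print(ticket.sign_off())"
```

```text
the job is handed in; nothing more can be done
None
```

The job is handed in: the guard was folded upright (about 89° by camera), then the nozzle cap was pressed fully down and sprang back up, with the pan and the other loose things left where they were.

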